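Clear the tumbler and hold the rack gate open

TASK

Take the tumbler that stands on the counter in front of the rack's gate and stand it upright on a free spot of the black tray, without dropping it. Then squeeze the two catches on the rack's roof fully in, the one with round jaws first and the one with flat jaws second, swing the gate out past its detent and hold it wide open, about square to the rack, with the gripper on its handle. Finish while still holding it there, because the gate springs back when let go, and leave everything else where it stands.

Things in the scene. Friction and masses are not known exactly. Their poses are not given: they have to be found in the camera images.
- tumbler: White plastic drinking tumbler, open at the top, straight tapered wall: 62 mm across the rim, 50 mm across the foot, 100 mm tall, about 90 g. Origin at the centre of its underside, z up through the mouth. This is the one to move: it starts upright on the counter in front of the gate, the only tumbler off the tray.
- tray: Black serving tray fixed on the counter, 260 (x) by 240 (y) mm, floor 6 mm above the counter, rim 16 mm high and 6 mm thick. Origin at the centre of its underside. Its half at negative own x (nearer the robot) is free; two tumblers stand in the other half, near x = +60 mm, y = +60 and -60 mm.
- tray_tumbler_a: White plastic drinking tumbler, open at the top, straight tapered wall: 62 mm across the rim, 50 mm across the foot, 100 mm tall, about 90 g. Origin at the centre of its underside, z up through the mouth. Stands on the tray already; leave it.
- tray_tumbler_b: White plastic drinking tumbler, open at the top, straight tapered wall: 62 mm across the rim, 50 mm across the foot, 100 mm tall, about 90 g. Origin at the centre of its underside, z up through the mouth. Stands on the tray already; leave it.
- rack: Low steel rack, fixed: 160 (x) by 260 (y) mm, with a flat roof, upper face at z = 130 mm. Origin at the centre of its underside; own -x is the front, towards the robot, where the barred gate hangs, in a plane 85 mm in front of the origin, 128 mm high. A foot 8 mm high stands out 61 mm in front near the hinge and carries the detent ball.
- round_catch: Catch with two ROUND upright jaws (dark steel rods, 12 mm) on the roof. Origin on the roof midway between them, axes as the rack's. Rods at own y = +18 and -18 mm (48 mm over the outer faces, 28 mm when squeezed fully), 3 to 46 mm above the roof. Hooks run 46 mm to own -x, up to 13 mm above the roof, and hold the gate. The catches are 100 mm apart along y; which is on which side changes.
- flat_catch: Catch with two FLAT upright jaws (dark steel blades 26 mm wide in x, 8 mm thick), otherwise like the round-jawed one: blades at own y = +20 and -20 mm (48 mm over the outer faces, 28 mm when squeezed fully), 3 to 46 mm above the roof, origin on the roof midway between them, axes as the rack's.
- round_left (a joint): Travel of the left (+y) jaw of the round-jawed catch, in m: 0 as set, 0.010 pressed fully inwards to its stop (towards own -y). About 4 N moves it; it has no spring and stays where it is pushed. Its hook is off the gate from 0.006 on.
- round_right (a joint): Travel of the right (-y) jaw of the round-jawed catch, in m: 0 as set, 0.010 pressed fully inwards to its stop (towards own +y). About 4 N moves it; it has no spring and stays where it is pushed. Its hook is off the gate from 0.006 on.
- flat_left (a joint): Travel of the left (+y) jaw of the flat-jawed catch, in m: 0 as set, 0.010 pressed fully inwards to its stop (towards own -y). About 4 N moves it; it has no spring and stays where it is pushed. Its hook is off the gate from 0.006 on.
- flat_right (a joint): Travel of the right (-y) jaw of the flat-jawed catch, in m: 0 as set, 0.010 pressed fully inwards to its stop (towards own +y). About 4 N moves it; it has no spring and stays where it is pushed. Its hook is off the gate from 0.006 on.
- gate (a joint): Opening angle of the gate, rad: 0 shut, 1.57 square to the rack, stop at 1.7. Upright hinge at the rack's left (+y) end; seen from above it opens clockwise, the free right end coming out to the front (rack -x) and round to the left. Sprung shut (about 3 N at the handle when wide); a ball detent near 0.6 rad takes about 5 N at the handle to pass. Let go, it falls back to about 0.7.
- gate_handle (a point): Point on the axis of the gate's handle, an upright black rod of 16 mm diameter near the gate's free end, 35 mm in front of the gate, free from 130 to 210 mm above the counter; this point is 190 mm above the counter and 183 mm from the hinge axis. Turns with the gate; axes as the rack's when shut.
- gate_hinge (a point): Point on the upright hinge axis of the gate at the handle's height (190 mm); the rod itself ends below the roof.
- sauce_bottle: Bystander: amber bottle, 56 mm diameter, 150 mm tall; origin at its foot.
- spice_jar: Bystander: glass jar with steel cap, 60 mm diameter, 80 mm tall; origin at its foot.
- soup_bowl: Bystander: blue ceramic bowl, 116 mm across, 55 mm tall; origin at its foot.
- chopstick_pot: Bystander: empty dark wooden pot, 76 mm across, 110 mm tall; origin at its foot.
- rice_paddle: Bystander: flat wooden rice paddle, 210 mm long, lying; origin underneath its middle.

How it is judged:
By the outcome, as a careful person would: the job done as asked, in the order asked, and still so for the second after the job is handed in, while the arm keeps its last pose, push and grip.
It also fails if it takes over 67 s, if anything falls off the work surface, if the arm or the gripper's body presses on something with over 40 N, if the wrist force passes 120 N, or if a joint passes its speed limit or range.

ROBOT

A 6-joint arm with a two-finger parallel gripper is mounted at the origin on the work surface. World frame = base frame: x ahead of the robot, y to its left, z up, the work surface at z = 0. Lengths are in mm, angles in rad, forces in N, time in s.
With the tool pointing down it reaches from about 350 to 775 mm from the base axis. Payload 7.3 kg.
Tool frame: the origin (TCP) lies at the very end of the fingers, on their centre line; the grasp point (between the pads) lies 19 mm behind it; z points along the fingers, y is the direction in which the jaws open and shut (so a half turn about z gives the same grasp; the last joint's range is limited). The gripper opens to 92 mm and grips with 3 to 60 N. Pads are 19 mm wide; open, the fingers measure 130 mm over their backs; the gripper's body (75 mm by 190 mm) begins 47 mm behind the grasp point.
Start: joints at [1.007, 0.342, 1.524, -0, 1.275, -0.146], TCP at [213.007, 479.867, 226.741] pointing down, gripper open.
Joint ranges: [-2.53, 2.53], [-0.77, 2.02], [0.04, 2.7], [-1, 4.14], [0.28, 2.66], [-3.11, 3.11]. Speed limits (rad/s): [2.57, 2.57, 3.14, 3.14, 3.14, 3.14].

INTERFACE

Orientations are given as [roll, pitch, yaw] about the fixed x, y, z axes, in that order (R = Rz(yaw) Ry(pitch) Rx(roll)).
In Python, from plant import bot gives the robot as it stands.
- The arm moves only by the tool arm_command, never from a script. Its argument "targets" is a list of rows, each an object of numbers: "x", "y", "z": the shift along the world's x, y, z in cm; "roll": the turn about the world's z in rad. In form: [{"x": .., "y": .., "z": .., "roll": ..}, ...]. A call has 1 to 8 rows; each row is the pose to reach, as a shift and turn from the pose commanded when the call began; what a row does not reach only later rows make up. A row lasts 1/12 s, in which the tool goes at most 41.7 mm and 7.16 degrees, less where a joint would pass 70% of its speed; a pose out of reach is approached as far as the arm can. A call with a gripper value outside its range is refused whole. "fingers" is the opening, from 0 (shut) to 1 (fully open), set as the call begins (left out, the last holds). The fingers move at their own pace and stop on an object; the grip force is fixed at half the most. Time passes only in rows, so rows that repeat a pose let the fingers close. It gives the time, the measured TCP pose, the force and the opening at its end, in the units of the state.
- bot.get_obs(): the state, without advancing time (a new reading comes with each control period).
- bot.capture(name): name is "side" or "top"; returns a dict with "img" (400x640x3 uint8, blue, green, red), "fx", "fy", "cx", "cy" (pixels), "position" and "rotation" of the camera in the world. Camera axes: x right, y down, z forward; pixel columns grow to the right and rows downward; lengths in mm; the calibration is good to about 2 mm. A picture is of the moment at which its call begins. There is no depth.
- bot.close_job(): hands the job in, once; it reports no verdict.
The state is a dict: "time": time; "joint_positions": joint angles; "dq": joint speeds; "tau": joint torques, N m; "tool_pos": TCP position; "tcp_rot": TCP orientation; "contact_force": force on the tool from outside, world axes, zero at the start; "moment": the same for the moment, N m; "grip_width": finger opening in mm.
Only numpy, scipy, OpenCV 4.12 (cv2) and the standard library are available. Lean on these libraries where they do the work, as an engineer would, in place of code of your own. Each camera call takes 0.05 s, during which the arm holds its last target.

## Working session

There is one attempt and no reset: what is moved stays moved. The work goes in short steps, Python scripts to look and compute and a tool call to move; the robot and the scene stay as the last step left them, time stands still between calls to the robot, and variables do not carry over. Pictures are saved under pics/ and viewed, and the job is handed in when it is done.

Besides the shell and the picture viewer there is one more tool, called after "Request:" as a command line: name --argument value ..., lists and objects as JSON in quotes. arm_command: Moves the arm, as the interface text tells. Its arguments: {"type":"object","properties":{"targets":{"type":"array","items":{"type":"object","properties":{"x":{"type":"number"},"y":{"type":"number"},"z":{"type":"number"},"roll":{"type":"number"}}}},"fingers":{"type":"number"}},"required":["targets"]}

```bash
ls; mkdir -p pics; python3 - <<'E'
from plant import bot
import cv2,pickle
o=bot.get_obs();print({k:o[k] for k in('time','tool_pos','tcp_rot','contact_force','grip_width')})
c={}
for n in('side','top'):
    d=bot.capture(n);c[n]=d;cv2.imwrite(f'pics/{n}0.png',d['img']);print(n,d['fx'],d['fy'],d['cx'],d['cy'],d['position'],d['rotation'])
pickle.dump(c,open('c0.pkl','wb'))
E
```

```text
pics
{'time': 0.0, 'tool_pos': array([212.7612123 , 479.49993177, 226.04302424]), 'tcp_rot': array([-3.14003842e+00, -2.10311814e-04,  2.72386644e+00]), 'contact_force': array([-0.03238025,  0.04911148,  0.47239937]), 'grip_width': 91.7725311122886}
side 390.7037910350853 390.7037910350853 313.5934356232753 202.19802219457222 [ 519.43809724 -738.21716141  842.83301557] [-2.33389409e+00  6.71210411e-04 -2.43923985e-02]
top 461.1158238764954 461.1158238764954 321.8106808243484 200.57529173276805 [ 455.98584834  -15.41213101 1359.27013805] [-3.08071885  0.00859995 -1.57220318]
```

View pics/side0.png

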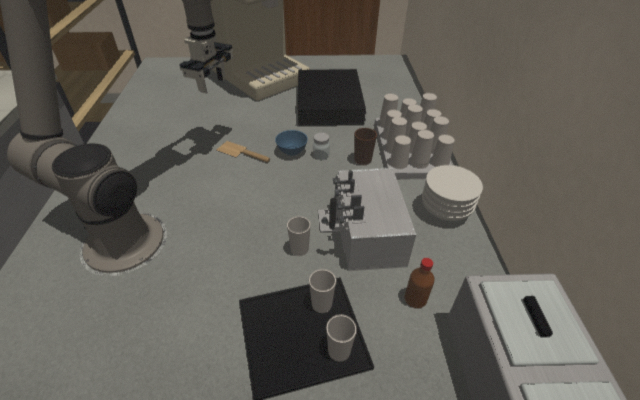

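View pics/top0.png

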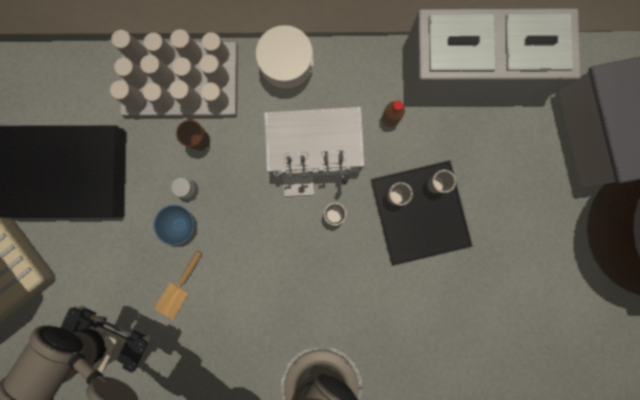

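```bash
cat > h.py <<'E'
import numpy as np,cv2,pickle
from scipy.spatial.transform import Rotation as Rn
def R(d): return Rn.from_euler('xyz',d['rotation']).as_matrix()
def proj(d,P):
    p=(np.atleast_2d(P)-d['position'])@R(d)
    return np.c_[d['fx']*p[:,0]/p[:,2]+d['cx'],d['fy']*p[:,1]/p[:,2]+d['cy']]
def atz(d,uv,z):
    r=R(d)@np.array([(uv[0]-d['cx'])/d['fx'],(uv[1]-d['cy'])/d['fy'],1])
    return d['position']+r*(z-d['position'][2])/r[2]
def crop(d,x0,y0,w,h,s,name,pts=None):
    im=cv2.resize(d['img'][y0:y0+h,x0:x0+w],None,fx=s,fy=s,interpolation=cv2.INTER_CUBIC)
    im=cv2.convertScaleAbs(im,alpha=1.4,beta=10)
    if pts is not None:
        for u,v in pts: cv2.circle(im,(int((u-x0+.5)*s),int((v-y0+.5)*s)),2,(0,0,255),-1)
    for k in range(0,w,10): cv2.putText(im,str(x0+k),(k*s,8),0,.3,(0,255,255),1); cv2.line(im,(k*s,10),(k*s,14),(0,255,255),1)
    for k in range(0,h,10): cv2.putText(im,str(y0+k),(0,k*s+4),0,.3,(0,255,255),1)
    cv2.imwrite('pics/'+name,im)
def cap(n):
    from plant import bot
    d=bot.capture(n);cv2.imwrite;return d
E
python3 - <<'E'
from h import *
c=pickle.load(open('c0.pkl','rb'))
for n in c: print(n,proj(c[n],[[213,480,227],[0,0,0]]))
crop(c['top'],255,95,120,140-5,6,'t0c.png')
crop(c['top'],365,150,115,120,6,'t0d.png')
crop(c['side'],280,160,140,110,5,'s0c.png')
E
```

```text
side [[212.75966501  84.63079345]
 [124.15914471 240.33527702]]
top [[121.92248979 329.23261458]
 [320.74190984 387.18134835]]
```

```bash
python3 - <<'E'
from h import *
c=pickle.load(open('c0.pkl','rb'))
crop(c['top'],255,100,115,98,6,'t0c.png')
crop(c['top'],300,140,80,98,6,'t0e.png')
crop(c['top'],365,155,115,115,5,'t0d.png')
crop(c['side'],280,160,140,110,5,'s0c.png')
E
```

```text
(no output)
```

View pics/t0c.png

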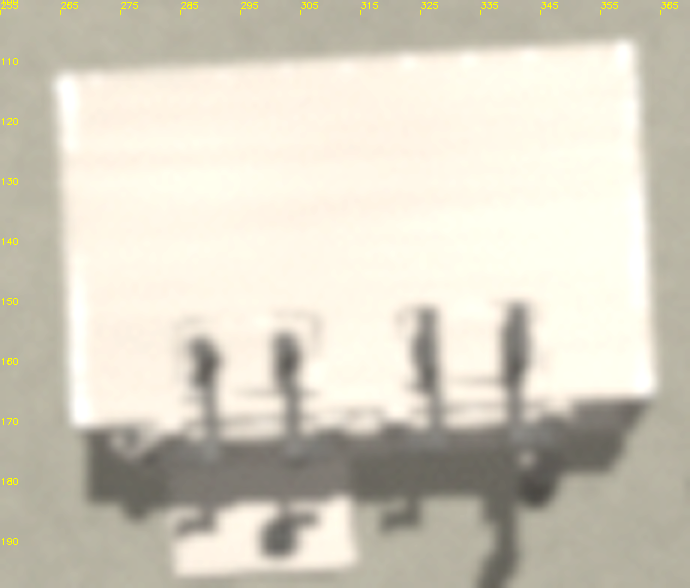

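View pics/t0e.png

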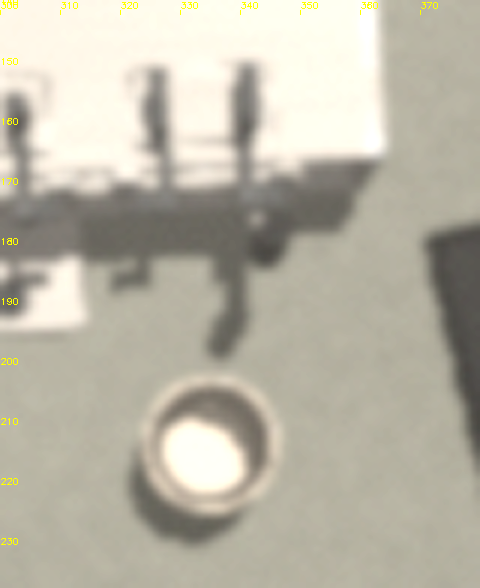

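View pics/t0d.png

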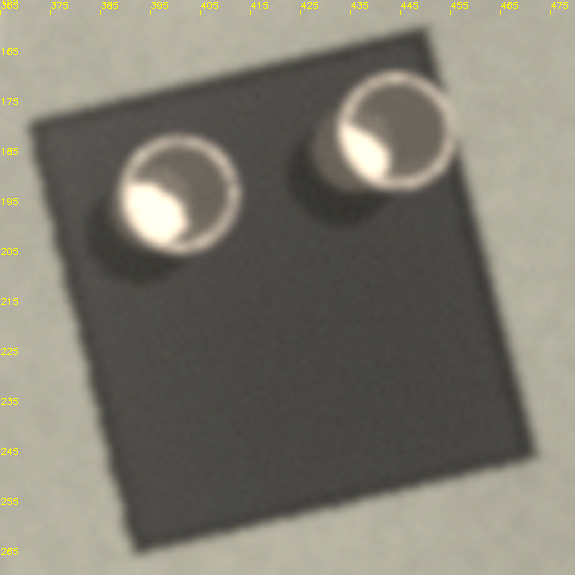

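View pics/s0c.png

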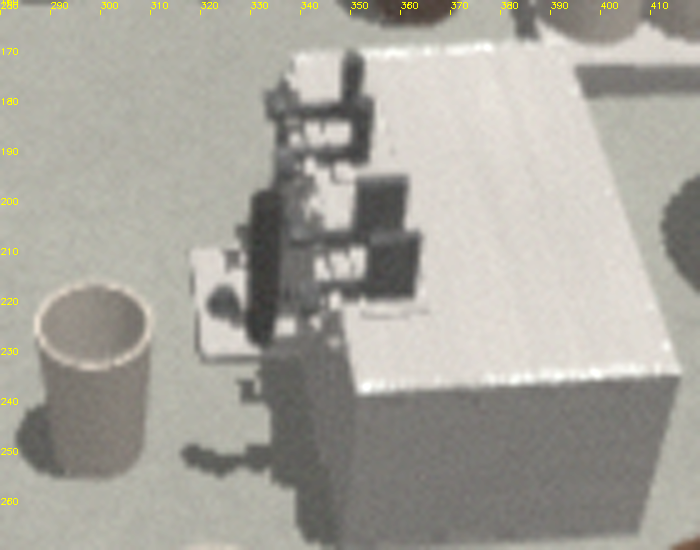

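```bash
cat > fit.py <<'E'
from h import *
from scipy.optimize import least_squares
c=pickle.load(open('c0.pkl','rb'))
def rot(a): return np.array([[np.cos(a),-np.sin(a)],[np.sin(a),np.cos(a)]])
def tow(p,L): L=np.atleast_2d(L); return np.c_[L[:,:2]@rot(p[2]).T+p[:2],L[:,2]]
Lr=np.array([[80,130,130],[80,-130,130],[-80,-130,130],[-80,130,130]])
top=np.array([[264.7,112.5],[360.5,106.7],[364.2,166.2],[267.5,171.7]])-.5
side=np.array([[338.6,170.4],[395,173],[416,234.4],[351,238.6]])-.5
sideL=np.array([[-80,130,130],[80,130,130],[80,-130,130],[-80,-130,130]])
for use in('t','s','ts'):
    def f(p):
        r=[]
        if 't' in use: r.append((proj(c['top'],tow(p,Lr))-top).ravel())
        if 's' in use: r.append((proj(c['side'],tow(p,sideL))-side).ravel())
        return np.concatenate(r)
    s=least_squares(f,[600,0,0]); print(use,s.x,np.abs(s.fun).max(),s.fun.round(1))
# tumbler rims: top px
for uv in([335.2-.5,213.5-.5],[400.5,193],[444,181]):
    print('top rim',atz(c['top'],uv,100 if uv[0]<340 else 106))
print('side rim',atz(c['side'],[298.3,224.7],100))
tr=np.array([[371.5,179.5],[449.5,161],[472,246],[392,265]])-.5
print('tray corners',[atz(c['top'],u,16)[:2].round(1) for u in tr])
E
python3 fit.py
```

```text
t [6.98030013e+02 1.66848473e+01 5.54636693e-02] 0.42060164834299485 [-0.1  0.2  0.1  0.4  0.1 -0.4  0.  -0.3]
s [6.97572222e+02 1.03379843e+01 2.99859781e-02] 4.045999377013459 [ 0.9  0.5 -0.6 -4.   0.2  2.  -0.5  0.5]
ts [6.97934397e+02 1.44988957e+01 4.36211260e-02] 5.157941603735168 [ 1.  -0.3  1.3  1.   0.6  0.3  0.4 -0.8  0.4 -0.2 -1.4 -5.2  0.6  0.3
  0.3 -0.5]
top rim [498.69313358 -39.84363647 100.        ]
top rim [ 552.63235421 -218.95251343  106.        ]
top rim [ 585.16639143 -337.65726482  106.        ]
side rim [496.15472735 -45.16345334 100.        ]
tray corners [array([ 600.8, -147.9]), array([ 654.7, -376.5]), array([ 406.8, -436.9]), array([ 352.4, -205.2])]
```

```bash
sed -i 's/\[395,173\]/[393.5,168.9]/' fit.py; cat >> fit.py <<'E'
def rim(p): 
    a=np.linspace(0,2*np.pi,40); return np.c_[p[0]+31*np.cos(a),p[1]+31*np.sin(a),0*a+100]
crop(c['side'],280,180,100,100,6,'s1.png',np.r_[proj(c['side'],rim([496.2,-45.2])),proj(c['side'],tow(s.x,sideL))])
crop(c['top'],255,100,115,98,6,'t1.png',proj(c['top'],tow(s.x,Lr)))
# round/flat jaw tops predictions
for nm,d in c.items():
    print(nm,proj(d,tow(s.x,[[-60,50,176]])))
E
python3 fit.py
```

```text
t [6.98030013e+02 1.66848473e+01 5.54636693e-02] 0.42060164834299485 [-0.1  0.2  0.1  0.4  0.1 -0.4  0.  -0.3]
s [6.96868510e+02 1.34559175e+01 4.33357353e-02] 0.8231439837500147 [ 0.   0.1 -0.1 -0.8  0.3  0.7 -0.2 -0.1]
ts [6.97511609e+02 1.56131148e+01 4.96032771e-02] 1.385904898491816 [ 0.4  0.1  0.6  0.9  0.3  0.1  0.2 -0.4 -0.1 -0.3 -0.4 -1.4  0.6 -0.2
  0.4 -0.7]
top rim [498.69313358 -39.84363647 100.        ]
top rim [ 552.63235421 -218.95251343  106.        ]
top rim [ 585.16639143 -337.65726482  106.        ]
side rim [496.15472735 -45.16345334 100.        ]
tray corners [array([ 600.8, -147.9]), array([ 654.7, -376.5]), array([ 406.8, -436.9]), array([ 352.4, -205.2])]
side [[349.81468532 174.66452673]]
top [[295.4946624  159.33728887]]
```

View pics/s1.png

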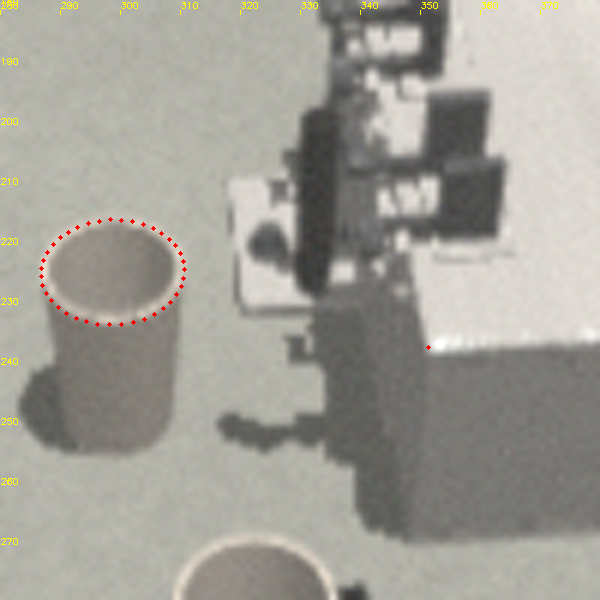

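Request:
arm_command --targets '[{"x": 1.8, "y": -3.3, "z": 0, "roll": 0.05}, {"x": 3.6, "y": -6.6, "z": 0, "roll": 0.1}, {"x": 5.4, "y": -9.9, "z": 0, "roll": 0.15}, {"x": 7.2, "y": -13.2, "z": 0, "roll": 0.2}, {"x": 9, "y": -16.5, "z": 0, "roll": 0.25}, {"x": 10.8, "y": -19.8, "z": 0, "roll": 0.3}, {"x": 12.6, "y": -23.1, "z": 0, "roll": 0.36}, {"x": 14.2, "y": -26.1, "z": 0, "roll": 0.418}]' --fingers 1

```text
time: 0.77
tool_pos: [355.4, 216.9, 226.6]
tcp_rot: [-3.141, -0.0, -3.139]
contact_force: [0.0, -0.0, 0.2]
grip_width: 91.9
```

Request:
arm_command --targets '[{"x": 1.8, "y": -3.3}, {"x": 3.6, "y": -6.6}, {"x": 5.4, "y": -9.9}, {"x": 7.2, "y": -13.2}, {"x": 9, "y": -16.5}, {"x": 10.8, "y": -19.8}, {"x": 12.6, "y": -23.1}, {"x": 14.2, "y": -26.1}]'

```text
$.targets[0]: bad value
```

Request:
arm_command --targets '[{"z": -2}, {"z": -4}, {"z": -6}, {"z": -8}, {"z": -9}, {"z": -9}]'

```text
$.targets[0]: bad value
```

```bash
python3 - <<'E'
from h import *
from plant import bot
t=cap('top');s=cap('side');pickle.dump({'top':t,'side':s},open('c2.pkl','wb'))
o=bot.get_obs();p=o['tool_pos'];print(o['time'],p,o['tcp_rot'])
pts=np.array([p,p+[0,46,0],p-[0,46,0]])
crop(s,230,140,130,98,6,'s2.png',proj(s,pts));crop(t,270,150,130,98,6,'t2.png',proj(t,pts))
E
```

```text
0.8667 [356.80074479 215.31247221 226.57414161] [-3.14032345e+00  3.19448043e-04  3.13840926e+00]
```

View pics/s2.png

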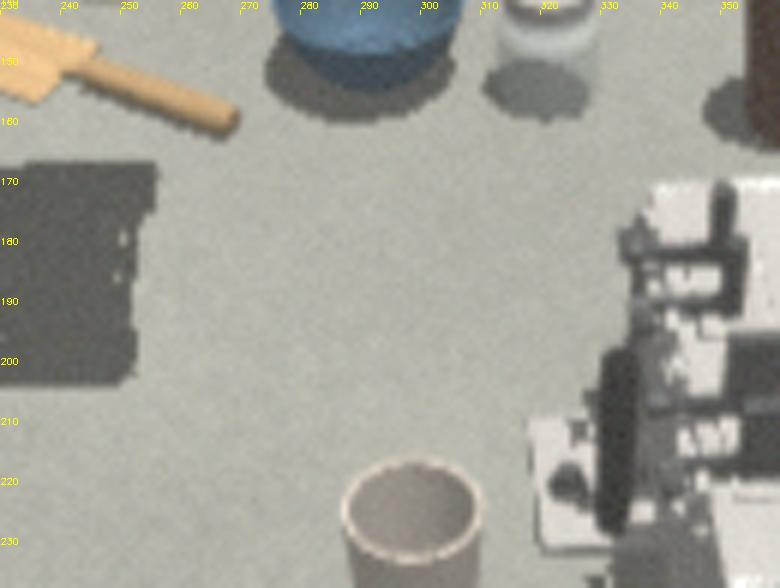

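View pics/t2.png

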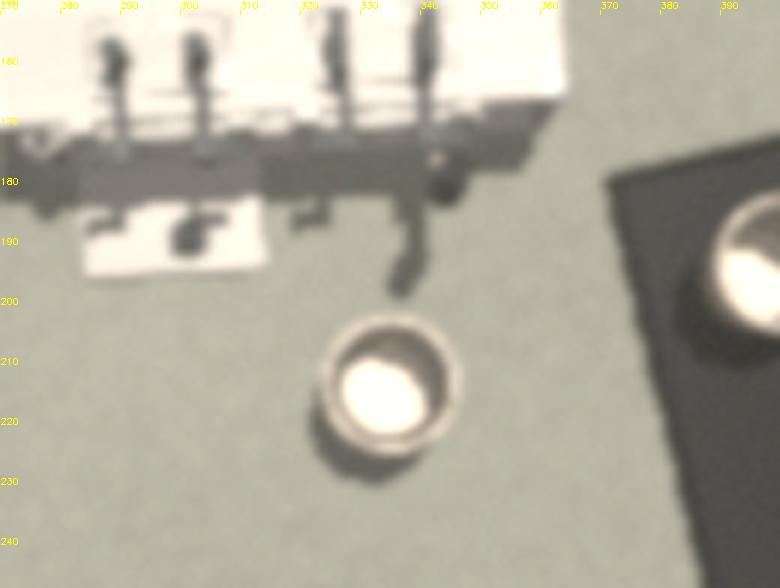

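Request:
arm_command --targets '[{"x": 1.8, "y": -3.3, "z": 0, "roll": 0}, {"x": 3.6, "y": -6.6, "z": 0, "roll": 0}, {"x": 5.4, "y": -9.9, "z": 0, "roll": 0}, {"x": 7.2, "y": -13.2, "z": 0, "roll": 0}, {"x": 9, "y": -16.5, "z": 0, "roll": 0}, {"x": 10.8, "y": -19.8, "z": 0, "roll": 0}, {"x": 12.6, "y": -23.1, "z": 0, "roll": 0}, {"x": 14.2, "y": -26.1, "z": 0, "roll": 0}]'

```text
time: 1.53
tool_pos: [497.7, -43.4, 226.4]
tcp_rot: [3.141, -0.0, 3.141]
contact_force: [0.3, 0.0, -0.1]
grip_width: 91.7
```

Request:
arm_command --targets '[{"x": 0, "y": 0, "z": -2, "roll": 0}, {"x": 0, "y": 0, "z": -4, "roll": 0}, {"x": 0, "y": 0, "z": -6, "roll": 0}, {"x": 0, "y": 0, "z": -8, "roll": 0}, {"x": 0, "y": 0, "z": -9, "roll": 0}, {"x": 0, "y": 0, "z": -9, "roll": 0}]'

```text
time: 2.03
tool_pos: [495.4, -41.0, 134.1]
tcp_rot: [3.14, -0.005, -3.142]
contact_force: [-0.9, -0.0, -0.0]
grip_width: 91.5
```

```bash
python3 - <<'E'
from h import *
from plant import bot
t=cap('top');s=cap('side');pickle.dump({'top':t,'side':s},open('c2.pkl','wb'))
o=bot.get_obs();p=o['tool_pos'];print(o['time'],p,o['tcp_rot'])
pts=np.array([p,p+[0,46,0],p-[0,46,0]])
crop(s,230,140,130,98,6,'s2.png',proj(s,pts));crop(t,270,150,130,98,6,'t2.png',proj(t,pts))
E
```

```text
2.1333 [497.04492945 -41.56416075 136.69590169] [ 3.14118497e+00 -6.90846759e-04 -3.14117333e+00]
```

View pics/s2.png

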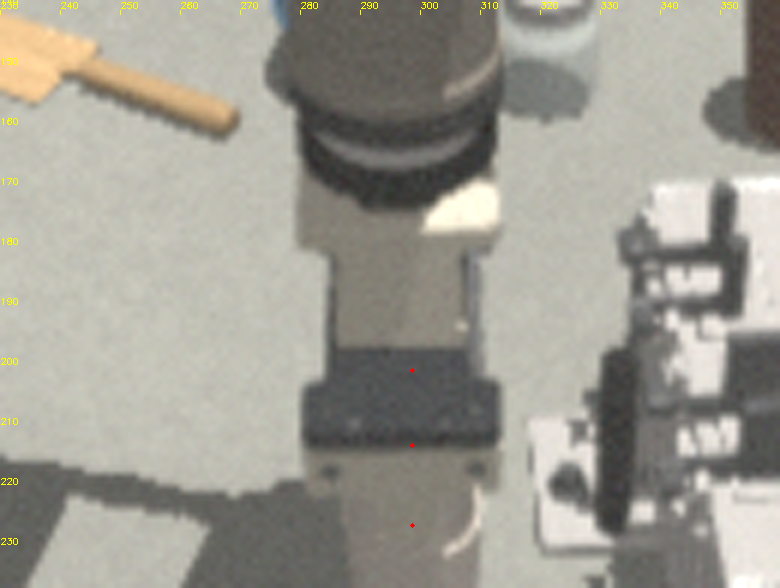

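View pics/t2.png

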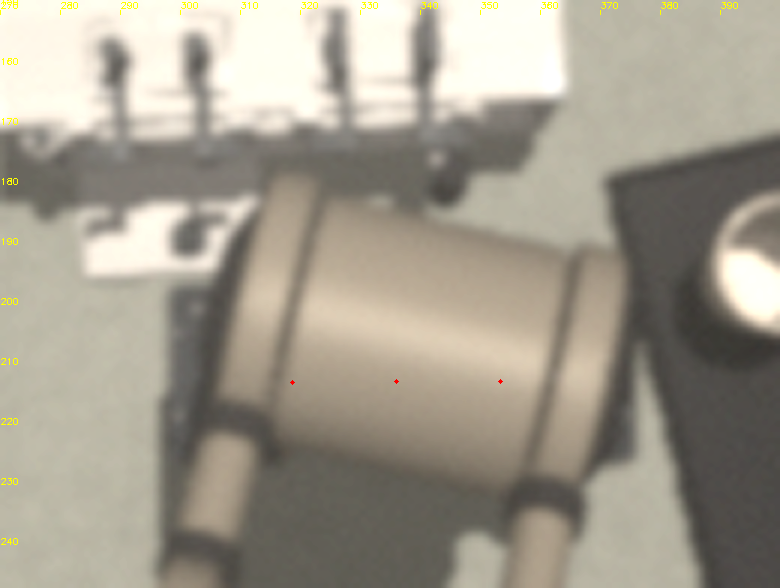

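Request:
arm_command --targets '[{"x": 0, "y": 0, "z": -2, "roll": 0}, {"x": 0, "y": 0, "z": -4, "roll": 0}, {"x": 0, "y": 0, "z": -6, "roll": 0}, {"x": 0, "y": 0, "z": -7.5, "roll": 0}, {"x": 0, "y": 0, "z": -8.5, "roll": 0}, {"x": 0, "y": 0, "z": -8.5, "roll": 0}]'

```text
time: 2.63
tool_pos: [496.5, -41.8, 50.8]
tcp_rot: [3.141, -0.002, -3.141]
contact_force: [-0.0, 0.7, -0.5]
grip_width: 91.9
```

Request:
arm_command --targets '[{"x": 0, "y": 0, "z": 0, "roll": 0}, {"x": 0, "y": 0, "z": 0, "roll": 0}, {"x": 0, "y": 0, "z": 0, "roll": 0}, {"x": 0, "y": 0, "z": 0, "roll": 0}, {"x": 0, "y": 0, "z": 0, "roll": 0}, {"x": 0, "y": 0, "z": 0, "roll": 0}, {"x": 0, "y": 0, "z": 0, "roll": 0}, {"x": 0, "y": 0, "z": 0, "roll": 0}]' --fingers 0

```text
time: 3.3
tool_pos: [497.4, -42.0, 52.3]
tcp_rot: [3.141, 0.001, -3.142]
contact_force: [-1.0, 3.0, 5.7]
grip_width: 60.1
```

Request:
arm_command --targets '[{"x": 0, "y": 0, "z": 0, "roll": 0}, {"x": 0, "y": 0, "z": 0, "roll": 0}, {"x": 0, "y": 0, "z": 0.5, "roll": 0}, {"x": 0, "y": 0, "z": 1.5, "roll": 0}, {"x": 0, "y": 0, "z": 3, "roll": 0}, {"x": 0, "y": 0, "z": 4.5, "roll": 0}, {"x": 0, "y": 0, "z": 5.5, "roll": 0}, {"x": 0, "y": 0, "z": 6, "roll": 0}]'

```text
time: 3.97
tool_pos: [497.7, -42.4, 113.5]
tcp_rot: [-3.141, 0.002, -3.141]
contact_force: [0.2, -1.0, -1.1]
grip_width: 59.8
```

Request:
arm_command --targets '[{"x": -0.2, "y": -1, "z": 0, "roll": 0}, {"x": -0.5, "y": -2.8, "z": 0, "roll": 0}, {"x": -0.9, "y": -5.2, "z": 0, "roll": 0}, {"x": -1.3, "y": -7.8, "z": 0, "roll": 0}, {"x": -1.8, "y": -10.4, "z": 0, "roll": 0}, {"x": -2.2, "y": -13, "z": 0, "roll": 0}, {"x": -2.7, "y": -15.6, "z": 0, "roll": 0}, {"x": -3.1, "y": -18.2, "z": 0, "roll": 0}]'

```text
time: 4.63
tool_pos: [464.7, -225.7, 110.9]
tcp_rot: [3.141, -0.002, -3.142]
contact_force: [0.2, 0.1, -0.6]
grip_width: 59.9
```

Request:
arm_command --targets '[{"x": -0.4, "y": -2.4, "z": 0, "roll": 0}, {"x": -0.8, "y": -4.6, "z": 0, "roll": 0}, {"x": -1.2, "y": -6.6, "z": 0, "roll": 0}, {"x": -1.4, "y": -7.7, "z": 0, "roll": 0}, {"x": -1.4, "y": -8.1, "z": 0, "roll": 0}, {"x": -1.4, "y": -8.1, "z": 0, "roll": 0}, {"x": -1.4, "y": -8.1, "z": 0, "roll": 0}]'

```text
time: 5.22
tool_pos: [451.8, -304.4, 111.3]
tcp_rot: [3.14, -0.001, -3.141]
contact_force: [-0.6, -1.3, -1.2]
grip_width: 59.4
```

```bash
cat > look.py <<'E'
import sys
from h import *
from plant import bot
k=sys.argv[1]
out={}
for n in sys.argv[2:]:
    n,x,y,w,h,s=n.split(',');d=cap(n);out[n]=d
    o=bot.get_obs()
    crop(d,int(x),int(y),int(w),int(h),int(s),f'{n}{k}.png')
pickle.dump(out,open(f'c{k}.pkl','wb'))
print(round(o['time'],2),o['tool_pos'].round(1),o['tcp_rot'].round(3),o['contact_force'].round(1),o['grip_width'])
E
python3 look.py 3 side,230,220,160,120,5
```

```text
5.27 [ 452.  -304.1  111.5] [ 3.141e+00 -1.000e-03 -3.141e+00] [-0.1 -0.2 -0.7] 59.72075275284972
```

View pics/side3.png

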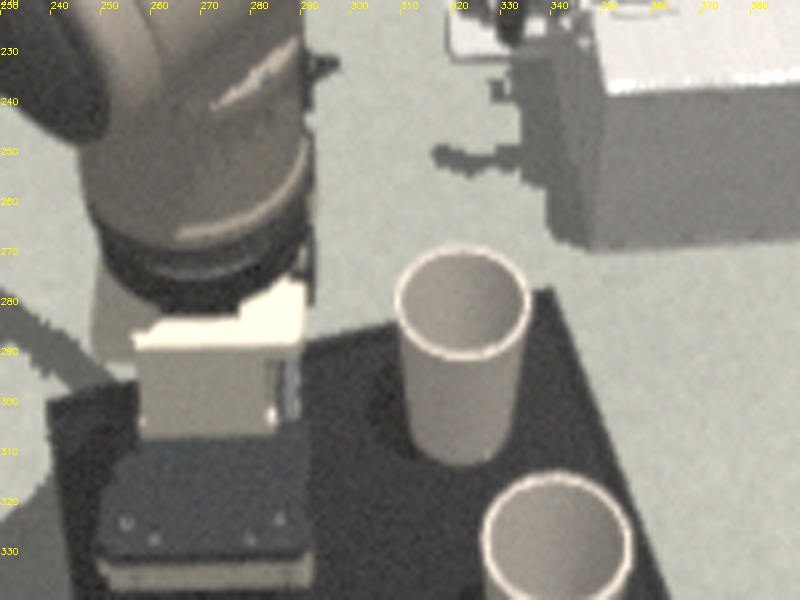

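Request:
arm_command --targets '[{"x": 0, "y": 0, "z": -1.5, "roll": 0}, {"x": 0, "y": 0, "z": -3, "roll": 0}, {"x": 0, "y": 0, "z": -4.2, "roll": 0}, {"x": 0, "y": 0, "z": -4.7, "roll": 0}, {"x": 0, "y": 0, "z": -5, "roll": 0}, {"x": 0, "y": 0, "z": -5.2, "roll": 0}, {"x": 0, "y": 0, "z": -5.3, "roll": 0}, {"x": 0, "y": 0, "z": -5.3, "roll": 0}]'

```text
time: 5.93
tool_pos: [452.3, -305.2, 59.2]
tcp_rot: [-3.141, 0.001, -3.141]
contact_force: [1.0, -0.1, -1.2]
grip_width: 59.8
```

Request:
arm_command --targets '[{"x": 0, "y": 0, "z": -0.1, "roll": 0}, {"x": 0, "y": 0, "z": -0.1, "roll": 0}]'

```text
time: 6.1
tool_pos: [452.4, -305.4, 58.4]
tcp_rot: [-3.141, 0.001, -3.141]
contact_force: [0.4, 1.1, 1.5]
grip_width: 59.8
```

Request:
arm_command --targets '[{"x": 0, "y": 0, "z": -0.1, "roll": 0}, {"x": 0, "y": 0, "z": -0.1, "roll": 0}]'

```text
time: 6.27
tool_pos: [452.8, -305.3, 58.2]
tcp_rot: [-3.141, 0.002, -3.141]
contact_force: [-1.5, 3.6, 8.8]
grip_width: 59.8
```

Request:
arm_command --targets '[{"x": 0, "y": 0, "z": 0, "roll": 0}, {"x": 0, "y": 0, "z": 0, "roll": 0}, {"x": 0, "y": 0, "z": 0, "roll": 0}, {"x": 0, "y": 0, "z": 0, "roll": 0}]'

```text
time: 6.6
tool_pos: [452.7, -305.3, 58.2]
tcp_rot: [-3.141, 0.002, -3.141]
contact_force: [0.6, 1.9, 8.9]
grip_width: 59.8
```

Touching the tray floor (about 9 N up). Release: open to full, then rise.

Request:
arm_command --targets '[{"x": 0, "y": 0, "z": 0, "roll": 0}, {"x": 0, "y": 0, "z": 0, "roll": 0}, {"x": 0, "y": 0, "z": 0, "roll": 0}, {"x": 0, "y": 0, "z": 0, "roll": 0}, {"x": 0, "y": 0, "z": 0, "roll": 0}, {"x": 0, "y": 0, "z": 0, "roll": 0}]' --fingers 1

```text
time: 7.1
tool_pos: [451.9, -305.1, 56.6]
tcp_rot: [3.141, -0.0, -3.141]
contact_force: [0.4, -0.6, 0.4]
grip_width: 91.0
```

Request:
arm_command --targets '[{"x": 0, "y": 0, "z": 1, "roll": 0}, {"x": 0, "y": 0, "z": 3, "roll": 0}, {"x": 0, "y": 0, "z": 6, "roll": 0}, {"x": 0, "y": 0, "z": 9.5, "roll": 0}, {"x": 0, "y": 0, "z": 13, "roll": 0}, {"x": 0, "y": 0, "z": 16.5, "roll": 0}, {"x": 0, "y": 0, "z": 19, "roll": 0}, {"x": 0, "y": 0, "z": 20, "roll": 0}]'

```text
time: 7.77
tool_pos: [453.0, -306.0, 261.9]
tcp_rot: [-3.136, 0.006, -3.141]
contact_force: [0.2, -0.0, 0.6]
grip_width: 92.1
```

```bash
python3 look.py 4 side,230,260,160,120,5 top,330,140,160,120,5
```

```text
7.87 [ 452.6 -305.6  258.8] [-3.139e+00  3.000e-03 -3.141e+00] [ 0.8  0.1 -1.2] 91.43966232177868
```

View pics/side4.png

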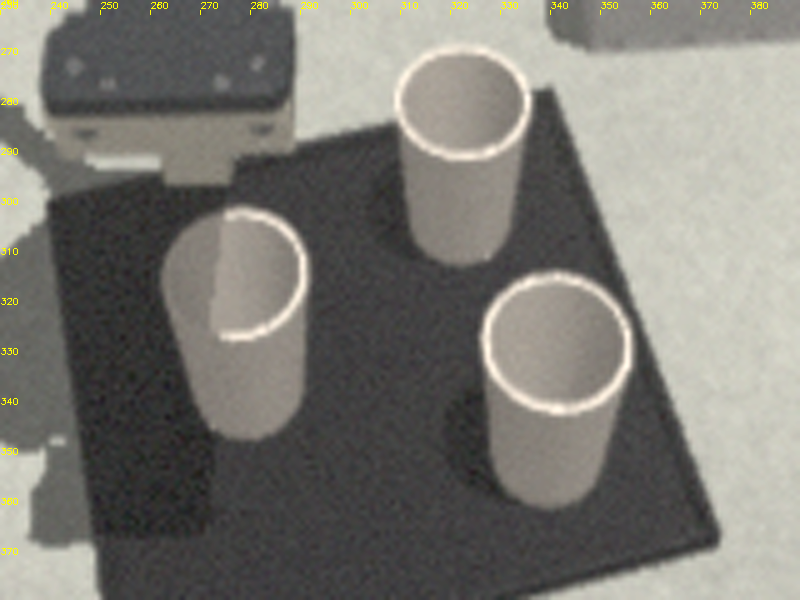

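```bash
python3 - <<'E'
from h import *
d=pickle.load(open('c4.pkl','rb'))
a=np.linspace(0,2*np.pi,60)
r=lambda x,y,z:np.c_[x+31*np.cos(a),y+31*np.sin(a),0*a+z]
q=proj(d['side'],r(452.5,-305.3,106));print(q.min(0),q.max(0))
print('meas 262.0 301 ; 291.3 327.6')
crop(d['top'],330,160,160,110,5,'t4.png',proj(d['top'],r(452.5,-305.3,106)))
E
```

```text
[262.13630795 300.95316296] [291.71817283 327.44462457]
meas 262.0 301 ; 291.3 327.6
```

View pics/t4.png

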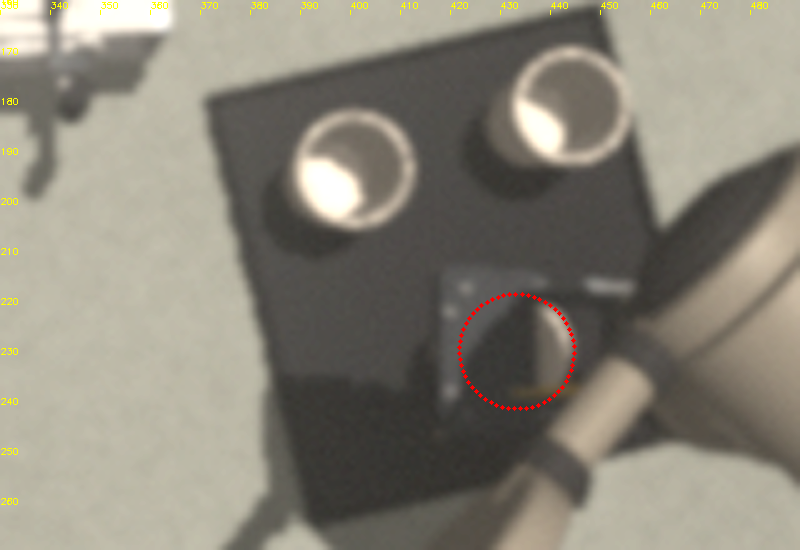

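```bash
python3 - <<'E'
from h import *
c=pickle.load(open('c0.pkl','rb'))
exec(open('fit.py').read().split('Lr=')[0].split("c=pickle")[1].split('\n',1)[1])
P=dict(side=[696.9,13.5,.0433],top=[698,16.7,.0555])
for n,(x,y) in dict(side=(310,160),top=(280,140)).items():
    pts=[]
    for cy,cx in((50,-52),(-50,-52)):
        for sg in(-18,18) if cy>0 else (-20,20):
            for z in(133,176): pts.append([cx,cy+sg,z])
    # hinge/handle
    h=np.array([-85,130-5,190]);pts+= [[-120,-50,130],[-120,-50,210],[-60,0,130]]
    crop(c[n],x,y,70 if n=='side' else 75,66,9,n+'5.png',proj(c[n],tow(P[n],pts)))
E
```

```text
(no output)
```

View pics/side5.png

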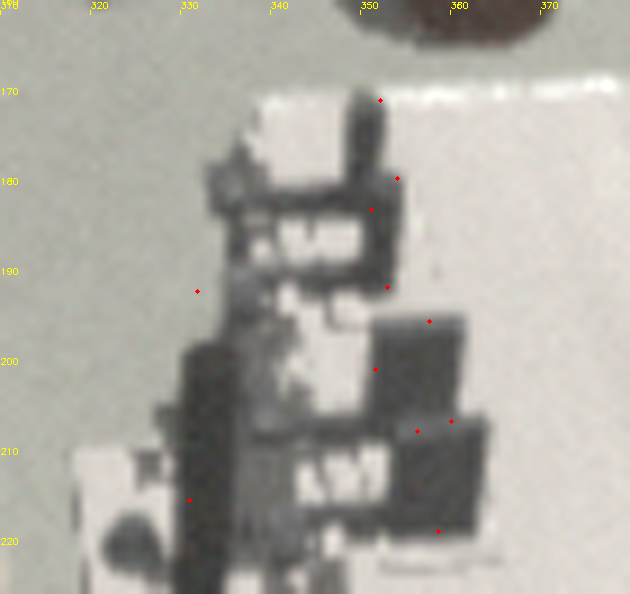

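View pics/top5.png

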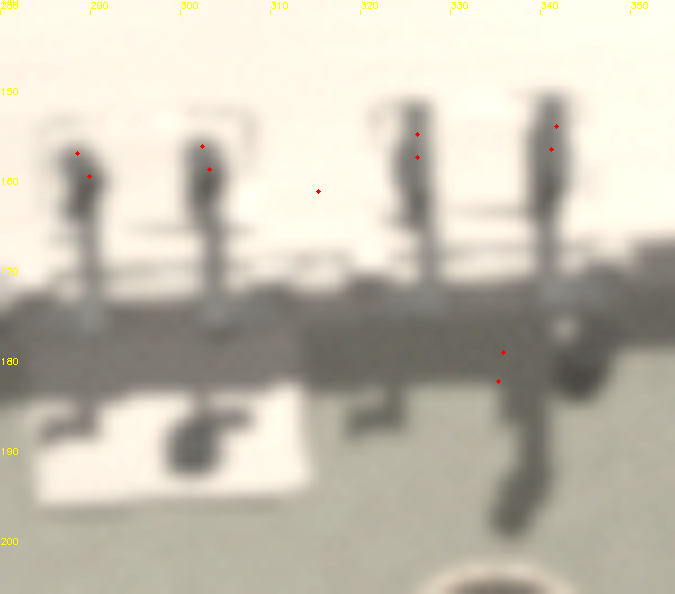

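Request:
arm_command --targets '[{"x": 0.8, "y": 1.5, "z": 0, "roll": 0.01}, {"x": 2.2, "y": 4.4, "z": 0, "roll": 0.02}, {"x": 3.8, "y": 7.5, "z": 0, "roll": 0.03}, {"x": 5.4, "y": 10.6, "z": 0, "roll": 0.04}, {"x": 7, "y": 13.8, "z": 0, "roll": 0.05}, {"x": 8.6, "y": 17, "z": 0, "roll": 0.05}, {"x": 10.2, "y": 20.2, "z": 0, "roll": 0.05}, {"x": 11.8, "y": 23.4, "z": 0, "roll": 0.05}]' --fingers 0.76

```text
time: 8.53
tool_pos: [569.6, -69.2, 254.2]
tcp_rot: [3.14, -0.004, -3.092]
contact_force: [1.0, -0.3, 0.4]
grip_width: 69.7
```

Request:
arm_command --targets '[{"x": 1.6, "y": 3.1, "z": 0, "roll": 0}, {"x": 3.2, "y": 6.2, "z": 0, "roll": 0}, {"x": 4.7, "y": 9.2, "z": 0, "roll": 0}, {"x": 6, "y": 11.8, "z": 0, "roll": 0}, {"x": 6.8, "y": 13.3, "z": 0, "roll": 0}, {"x": 6.8, "y": 13.3, "z": 0, "roll": 0}, {"x": 6.8, "y": 13.3, "z": 0, "roll": 0}, {"x": 6.8, "y": 13.3, "z": 0, "roll": 0}]'

```text
time: 9.2
tool_pos: [637.2, 61.2, 255.0]
tcp_rot: [-3.141, -0.003, -3.092]
contact_force: [0.2, -0.5, 0.3]
grip_width: 70.0
```

```bash
python3 look.py 6 side,290,120,130,110,6 top,255,100,115,98,6; python3 - <<'E'
from h import *
exec(open('fit.py').read().split('Lr=')[0].split("c=pickle")[1].split('\n',1)[1])
for P in([696.9,13.5,.0433],[698,16.7,.0555],[697.4,15,.049]): print(tow(P,[[-56,50,0],[-56,-50,0],[-118,-72,0],[-85,109,0]]).round(1)[:,:2].tolist())
E
```

```text
9.3 [637.5  60.6 256.1] [-3.141e+00 -1.000e-03 -3.093e+00] [-0.7  0.2  0.5] 69.92562272294643
[[638.8, 61.0], [643.1, -38.9], [582.1, -63.5], [607.3, 118.7]]
[[639.3, 63.5], [644.9, -36.3], [584.2, -61.7], [607.1, 120.8]]
[[639.0, 62.2], [643.9, -37.7], [583.1, -62.7], [607.2, 119.7]]
```

View pics/side6.png

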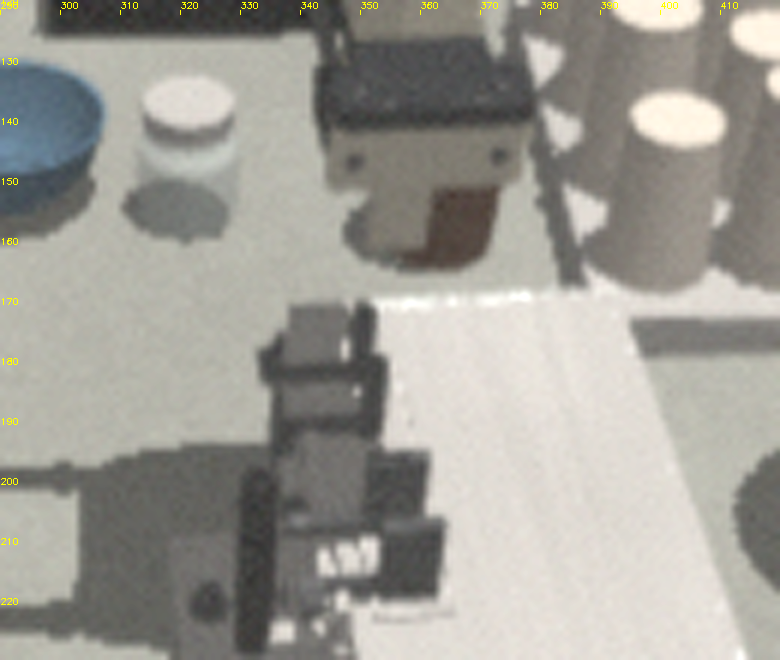

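View pics/top6.png

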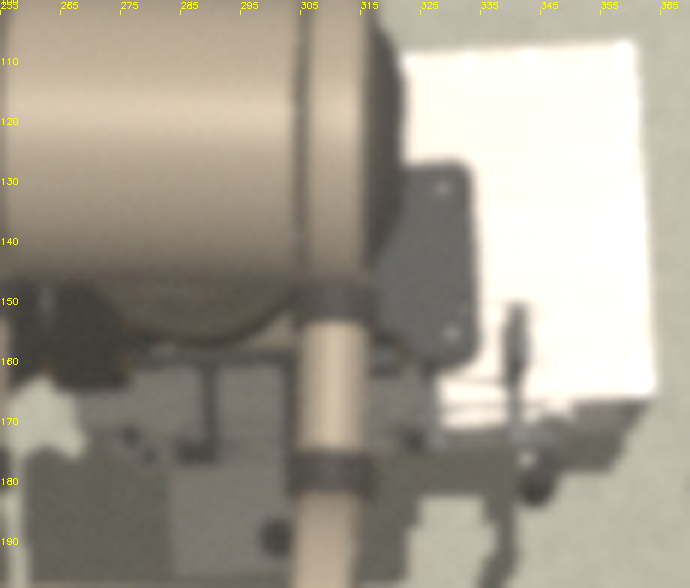

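```bash
python3 - <<'E'
from h import *
d=pickle.load(open('c6.pkl','rb'))['side']
p=np.array([637.5,60.6,256.1]);u=np.array([.049,-1,0])
print(proj(d,[p+u*35,p+u*45,p+u*54,p+u*54+[9.5,0,0],p+u*54-[9.5,0,0]]))
E
```

```text
[[354.92869518 159.11286338]
 [355.54302486 161.61785502]
 [356.10393763 163.90503379]
 [360.0194579  163.84358264]
 [352.18706702 163.96650614]]
```

Request:
arm_command --targets '[{"x": 0.1, "y": 0.1, "z": -2, "roll": 0}, {"x": 0.1, "y": 0.1, "z": -4.5, "roll": 0}, {"x": 0.1, "y": 0.1, "z": -7, "roll": 0}, {"x": 0.1, "y": 0.1, "z": -8.5, "roll": 0}, {"x": 0.1, "y": 0.1, "z": -9.5, "roll": 0}, {"x": 0.1, "y": 0.1, "z": -10.3, "roll": 0}, {"x": 0.1, "y": 0.1, "z": -10.8, "roll": 0}, {"x": 0.1, "y": 0.1, "z": -10.8, "roll": 0}]'

```text
time: 9.97
tool_pos: [638.9, 62.5, 148.4]
tcp_rot: [3.142, -0.0, -3.092]
contact_force: [-0.0, 0.5, 0.4]
grip_width: 69.8
```

```bash
python3 look.py 7 side,290,120,130,98,6
```

```text
10.02 [639.2  62.6 149.1] [ 3.142e+00  1.000e-03 -3.092e+00] [-0.1  0.4  0.7] 69.57680440254613
```

View pics/side7.png

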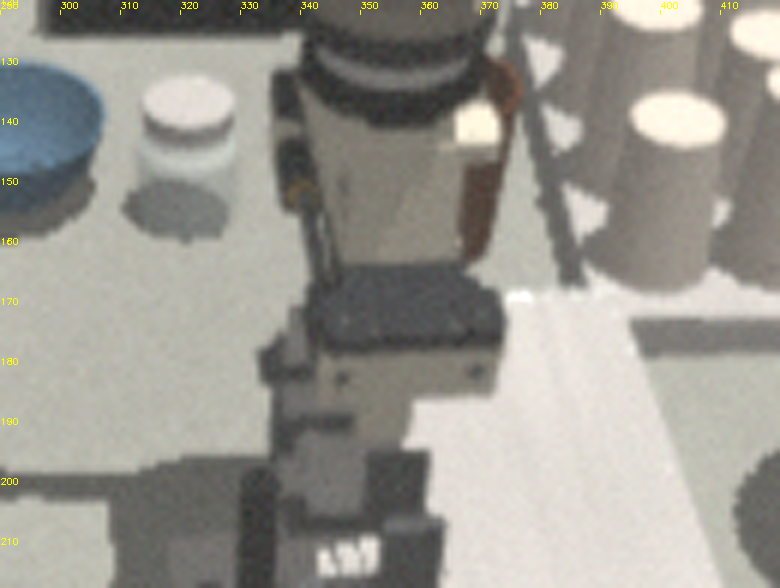

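Request:
arm_command --targets '[{"x": 0, "y": 0, "z": 0, "roll": 0}, {"x": 0, "y": 0, "z": 0, "roll": 0}, {"x": 0, "y": 0, "z": 0, "roll": 0}, {"x": 0, "y": 0, "z": 0, "roll": 0}, {"x": 0, "y": 0, "z": 0, "roll": 0}, {"x": 0, "y": 0, "z": 0, "roll": 0}, {"x": 0, "y": 0, "z": 0, "roll": 0}, {"x": 0, "y": 0, "z": 0, "roll": 0}]' --fingers 0

```text
time: 10.68
tool_pos: [639.3, 64.2, 149.8]
tcp_rot: [3.139, 0.002, -3.091]
contact_force: [-1.2, 4.8, 6.1]
grip_width: 25.9
```

Request:
arm_command --targets '[{"x": 0, "y": 0, "z": 0, "roll": 0}, {"x": 0, "y": 0, "z": 0, "roll": 0}, {"x": 0, "y": 0, "z": 0, "roll": 0}, {"x": 0, "y": 0, "z": 0, "roll": 0}]'

```text
time: 11.02
tool_pos: [639.3, 64.2, 149.8]
tcp_rot: [3.14, 0.002, -3.091]
contact_force: [-1.2, 4.9, 7.2]
grip_width: 25.7
```

```bash
python3 look.py 8 side,290,120,130,98,6
```

```text
11.07 [639.3  64.2 149.8] [ 3.140e+00  2.000e-03 -3.091e+00] [-2.2  5.5  6.1] 25.907753601576502
```

View pics/side8.png

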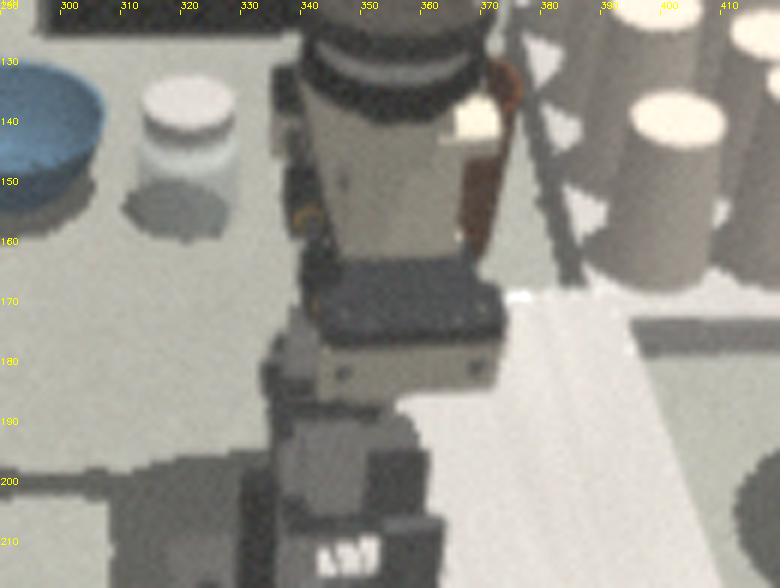

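Request:
arm_command --targets '[{"x": 0, "y": 0, "z": 0, "roll": 0}, {"x": 0, "y": 0, "z": 0, "roll": 0}, {"x": 0, "y": 0, "z": 0, "roll": 0}, {"x": 0, "y": 0, "z": 0, "roll": 0}, {"x": 0, "y": 0, "z": 0, "roll": 0}]' --fingers 0.76

```text
time: 11.48
tool_pos: [638.9, 62.5, 148.4]
tcp_rot: [-3.141, -0.001, -3.092]
contact_force: [-0.6, 0.3, -0.4]
grip_width: 54.8
```

Request:
arm_command --targets '[{"x": 0, "y": 0, "z": 2, "roll": 0}, {"x": 0, "y": 0, "z": 5, "roll": 0}, {"x": 0, "y": 0, "z": 7, "roll": 0}, {"x": 0, "y": 0, "z": 8, "roll": 0}, {"x": 0, "y": 0, "z": 8, "roll": 0}]'

```text
time: 11.9
tool_pos: [640.1, 62.6, 231.3]
tcp_rot: [-3.141, 0.005, -3.092]
contact_force: [0.6, -0.4, -0.7]
grip_width: 69.7
```

```bash
python3 look.py 9 side,310,160,70,66,9
```

```text
11.95 [639.3  62.7 229.2] [-3.141e+00  2.000e-03 -3.092e+00] [-0.9 -0.5 -1. ] 70.2184954266961
```

View pics/side9.png

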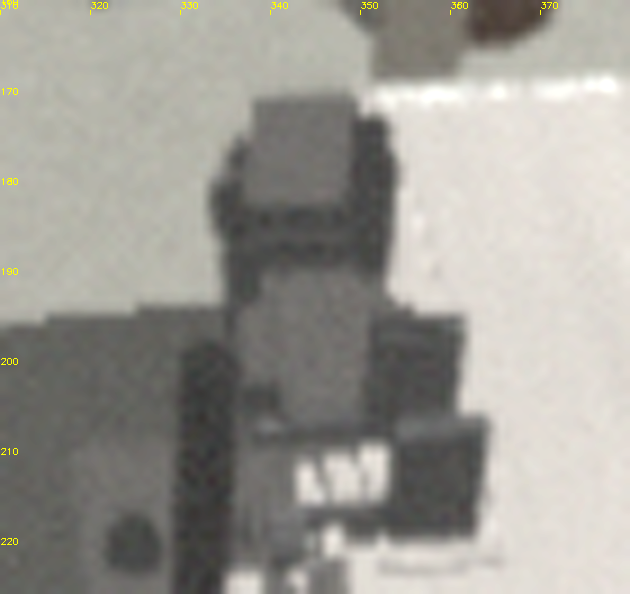

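Request:
arm_command --targets '[{"x": 0.1, "y": -2, "z": 0, "roll": 0}, {"x": 0.2, "y": -5, "z": 0, "roll": 0}, {"x": 0.4, "y": -8, "z": 0, "roll": 0}, {"x": 0.5, "y": -9.5, "z": 0, "roll": 0}, {"x": 0.5, "y": -9.8, "z": 0, "roll": 0}, {"x": 0.5, "y": -9.8, "z": 0, "roll": 0}, {"x": 0.5, "y": -9.8, "z": 0, "roll": 0}]'

```text
time: 12.53
tool_pos: [643.7, -34.1, 227.9]
tcp_rot: [3.14, -0.001, -3.091]
contact_force: [-0.2, -0.7, -0.7]
grip_width: 70.0
```

Request:
arm_command --targets '[{"x": 0, "y": 0, "z": -2, "roll": 0}, {"x": 0, "y": 0, "z": -4, "roll": 0}, {"x": 0, "y": 0, "z": -6, "roll": 0}, {"x": 0, "y": 0, "z": -7.3, "roll": 0}, {"x": 0, "y": 0, "z": -8, "roll": 0}, {"x": 0, "y": 0, "z": -8, "roll": 0}]'

```text
time: 13.03
tool_pos: [643.1, -33.5, 146.9]
tcp_rot: [3.14, -0.003, -3.09]
contact_force: [-0.6, 0.6, 0.0]
grip_width: 69.6
```

```bash
python3 look.py 10 side,290,130,130,98,6
```

```text
13.08 [643.8 -33.9 148.3] [ 3.141e+00 -1.000e-03 -3.090e+00] [-0.3 -0.2  0.7] 69.718326181285
```

View pics/side10.png

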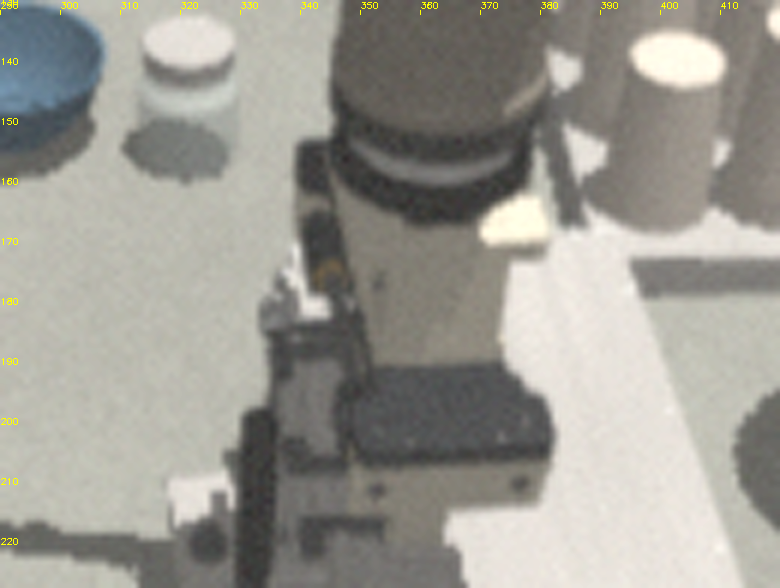

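Request:
arm_command --targets '[{"x": 0, "y": -0.15, "z": 0, "roll": 0}, {"x": 0, "y": -0.15, "z": 0, "roll": 0}, {"x": 0, "y": -0.15, "z": 0, "roll": 0}, {"x": 0, "y": -0.15, "z": 0, "roll": 0}, {"x": 0, "y": -0.15, "z": 0, "roll": 0}, {"x": 0, "y": -0.15, "z": 0, "roll": 0}, {"x": 0, "y": -0.15, "z": 0, "roll": 0}, {"x": 0, "y": -0.15, "z": 0, "roll": 0}]' --fingers 0

```text
time: 13.75
tool_pos: [644.4, -35.6, 150.0]
tcp_rot: [3.14, 0.002, -3.091]
contact_force: [-1.7, 4.6, 7.8]
grip_width: 26.6
```

Request:
arm_command --targets '[{"x": 0, "y": 0, "z": 0, "roll": 0}, {"x": 0, "y": 0, "z": 0, "roll": 0}, {"x": 0, "y": 0, "z": 0, "roll": 0}, {"x": 0, "y": 0, "z": 0, "roll": 0}]'

```text
time: 14.08
tool_pos: [644.4, -35.6, 150.0]
tcp_rot: [3.14, 0.002, -3.091]
contact_force: [-1.0, 3.6, 7.8]
grip_width: 26.6
```

Request:
arm_command --targets '[{"x": 0, "y": 0, "z": 0, "roll": 0}, {"x": 0, "y": 0, "z": 0, "roll": 0}, {"x": 0, "y": 0, "z": 0, "roll": 0}, {"x": 0, "y": 0, "z": 0, "roll": 0}, {"x": 0, "y": 0, "z": 0, "roll": 0}, {"x": 0, "y": 0, "z": 0, "roll": 0}]' --fingers 0.76

```text
time: 14.58
tool_pos: [643.9, -36.8, 148.4]
tcp_rot: [3.142, -0.001, -3.092]
contact_force: [0.2, 0.1, -0.1]
grip_width: 62.2
```

Request:
arm_command --targets '[{"x": 0, "y": 0, "z": 2, "roll": 0}, {"x": 0, "y": 0, "z": 5, "roll": 0}, {"x": 0, "y": 0, "z": 8.5, "roll": 0}, {"x": 0, "y": 0, "z": 12, "roll": 0}, {"x": 0, "y": 0, "z": 14, "roll": 0}, {"x": 0, "y": 0, "z": 15, "roll": 0}, {"x": 0, "y": 0, "z": 15, "roll": 0}]'

```text
time: 15.17
tool_pos: [644.7, -36.8, 301.1]
tcp_rot: [-3.141, 0.004, -3.092]
contact_force: [-0.0, -0.1, -0.5]
grip_width: 69.5
```

```bash
python3 look.py 11 side,300,160,80,66,9 top,280,140,75,66,9
```

```text
15.27 [643.6 -36.7 297.2] [ 3.141e+00 -2.000e-03 -3.091e+00] [ 0.2 -0.8 -0.9] 70.02371506020054
```

View pics/side11.png

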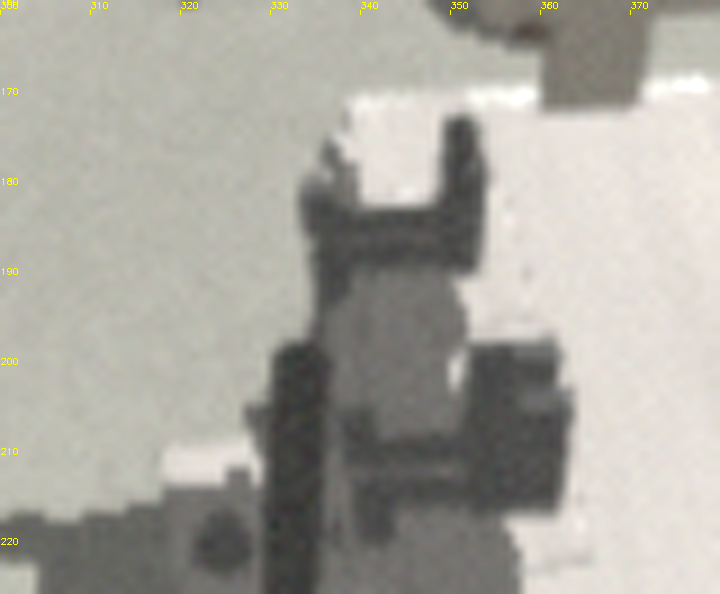

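View pics/top11.png

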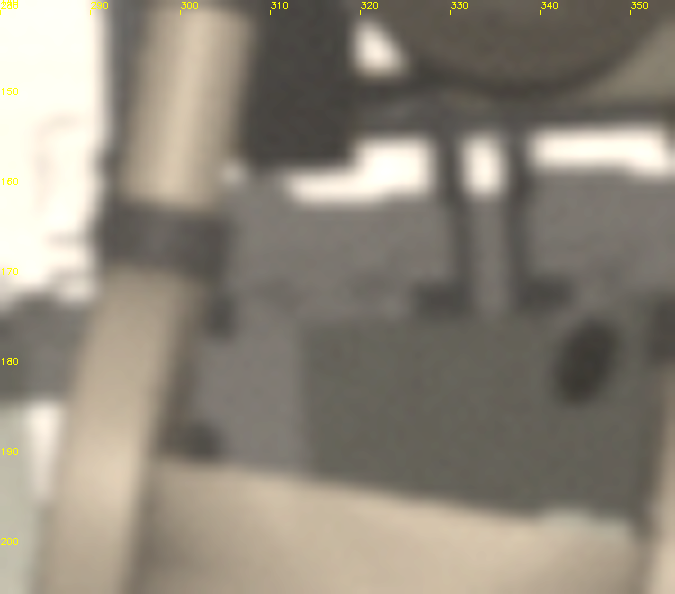

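```bash
python3 - <<'E'
from h import *
c=pickle.load(open('c11.pkl','rb'))
exec(open('fit.py').read().split('Lr=')[0].split("c=pickle")[1].split('\n',1)[1])
from scipy.optimize import least_squares
def rod(p,z0,z1):
    a=np.linspace(0,2*np.pi,40)
    return np.concatenate([np.c_[p[0]+8*np.cos(a),p[1]+8*np.sin(a),0*a+z] for z in (z0,z1)])
# side: extents left 300+263/9 at row225.. right edge top 300+330/9, top row 197.9
for p in ([582,-63.5],[584,-62],[586,-65],[580,-66]):
    q=proj(c['side'],rod(p,130,210));t=proj(c['top'],rod(p,130,210))
    print(p,'side topdisc',q[40:].min(0).round(1),q[40:].max(0).round(1),'top bbox',t.min(0).round(1),t.max(0).round(1))
print('side meas u', 300+270/9-.5,300+330/9-.5,'toprow',160+341/9-.5)
print('top meas u',280+553/9-.5,280+618/9-.5,'v',140+318/9-.5,140+406/9-.5)
E
```

```text
[582, -63.5] side topdisc [329.8 195.7] [336.6 200.3] top bbox [340.7 175. ] [348.1 184.5]
[584, -62] side topdisc [330.7 195.3] [337.4 199.9] top bbox [340.1 174.3] [347.5 183.7]
[586, -65] side topdisc [331.6 196.1] [338.3 200.7] top bbox [341.2 173.5] [348.7 183. ]
[580, -66] side topdisc [329.1 196.4] [335.8 201.1] top bbox [341.6 175.8] [349.1 185.2]
side meas u 329.5 336.1666666666667 toprow 197.38888888888889
top meas u 340.94444444444446 348.1666666666667 v 174.83333333333334 184.61111111111111
```

```bash
python3 - <<'E'
from plant import bot
import numpy as np
o=bot.get_obs();print(o['joint_positions'].round(3),o['tool_pos'],o['tcp_rot'])
E
```

```text
[-0.176  0.541  1.017  0.     1.586 -1.797] [643.60697205 -36.6507807  297.1569486 ] [ 3.14104567e+00 -2.10214079e-03 -3.09147654e+00]
```

Request:
arm_command --targets '[{"x": -0.5, "y": -0.2, "z": 0, "roll": -0.12}, {"x": -1, "y": -0.5, "z": 0, "roll": -0.24}, {"x": -1.5, "y": -0.7, "z": 0, "roll": -0.36}, {"x": -2, "y": -0.9, "z": 0, "roll": -0.48}, {"x": -2.5, "y": -1.2, "z": 0, "roll": -0.6}, {"x": -3, "y": -1.4, "z": 0, "roll": -0.72}, {"x": -3.5, "y": -1.6, "z": 0, "roll": -0.84}, {"x": -4, "y": -1.9, "z": 0, "roll": -0.96}]' --fingers 0.43

```text
time: 15.93
tool_pos: [602.9, -55.5, 295.9]
tcp_rot: [-3.139, -0.004, 2.226]
contact_force: [-0.8, -0.3, -0.1]
grip_width: 39.0
```

Request:
arm_command --targets '[{"x": -0.5, "y": -0.2, "z": 0, "roll": -0.12}, {"x": -1, "y": -0.5, "z": 0, "roll": -0.24}, {"x": -1.5, "y": -0.7, "z": 0, "roll": -0.36}, {"x": -2, "y": -1, "z": 0, "roll": -0.48}, {"x": -2.2, "y": -1, "z": 0, "roll": -0.6}, {"x": -2.2, "y": -1, "z": 0, "roll": -0.61}, {"x": -2.2, "y": -1, "z": -2, "roll": -0.61}, {"x": -2.2, "y": -1, "z": -4, "roll": -0.61}]'

```text
time: 16.6
tool_pos: [582.1, -65.6, 257.5]
tcp_rot: [3.141, 0.0, 1.625]
contact_force: [0.3, -0.5, 0.1]
grip_width: 39.7
```

Request:
arm_command --targets '[{"x": 0, "y": 0, "z": -1, "roll": 0}, {"x": 0, "y": 0, "z": -2, "roll": 0}, {"x": 0, "y": 0, "z": -3, "roll": 0}, {"x": 0, "y": 0, "z": -3, "roll": 0}, {"x": 0, "y": 0, "z": -3, "roll": 0}]'

```text
time: 17.02
tool_pos: [582.0, -65.6, 228.4]
tcp_rot: [-3.141, -0.0, 1.622]
contact_force: [0.3, -0.1, -0.1]
grip_width: 39.3
```

```bash
python3 look.py 12 side,270,130,130,98,6 top,280,140,100,80,7
```

```text
17.12 [582.4 -65.7 229.5] [3.14  0.    1.622] [0.7 0.1 0.5] 39.471310804126766
```

View pics/side12.png

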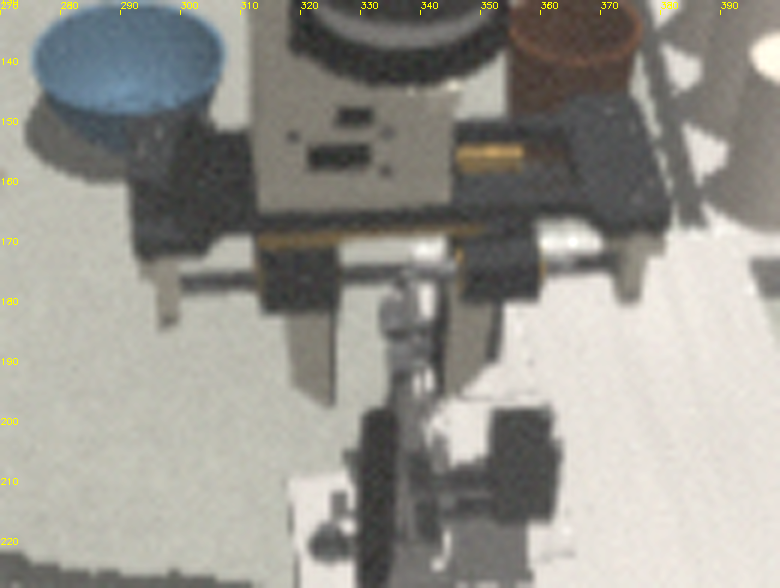

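View pics/top12.png

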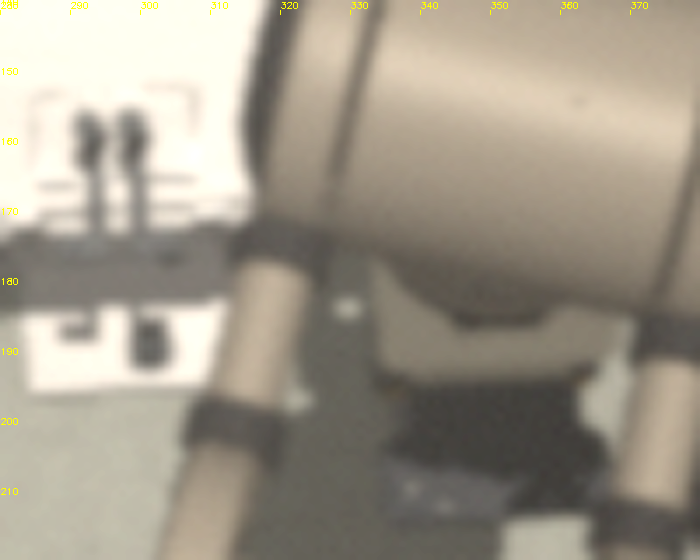

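Request:
arm_command --targets '[{"x": -0.15, "y": 0, "z": -1, "roll": 0}, {"x": -0.15, "y": 0, "z": -2.5, "roll": 0}, {"x": -0.15, "y": 0, "z": -4, "roll": 0}, {"x": -0.15, "y": 0, "z": -5.5, "roll": 0}, {"x": -0.15, "y": 0, "z": -6.8, "roll": 0}, {"x": -0.15, "y": 0, "z": -7.4, "roll": 0}, {"x": -0.15, "y": 0, "z": -7.4, "roll": 0}]'

```text
time: 17.7
tool_pos: [580.2, -65.6, 154.1]
tcp_rot: [-3.14, -0.0, 1.622]
contact_force: [0.1, -0.6, -0.2]
grip_width: 39.6
```

```bash
python3 look.py 13 side,270,130,130,98,6
```

```text
17.75 [580.7 -65.7 155.1] [3.141 0.    1.622] [0.5 0.1 0.2] 39.49490180758074
```

View pics/side13.png

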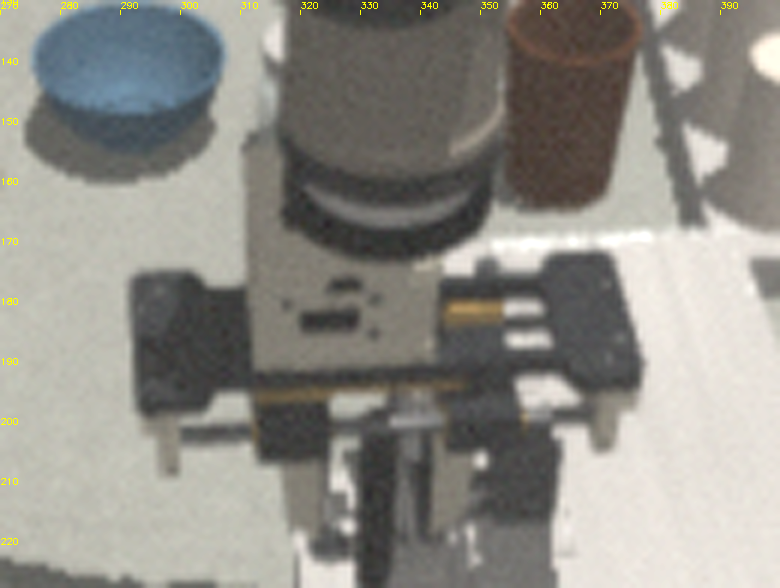

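Request:
arm_command --targets '[{"x": 0, "y": 0, "z": 0, "roll": 0}, {"x": 0, "y": 0, "z": 0, "roll": 0}, {"x": 0, "y": 0, "z": 0, "roll": 0}, {"x": 0, "y": 0, "z": 0, "roll": 0}, {"x": 0, "y": 0, "z": 0, "roll": 0}, {"x": 0, "y": 0, "z": 0, "roll": 0}]' --fingers 0

```text
time: 18.25
tool_pos: [580.9, -65.7, 155.4]
tcp_rot: [3.14, 0.0, 1.622]
contact_force: [0.3, 0.1, 3.8]
grip_width: 15.5
```

```bash
python3 look.py 14 side,270,130,130,98,6
```

```text
18.3 [580.9 -65.7 155.4] [3.14  0.    1.622] [0.9 0.6 3.2] 15.280860362469957
```

View pics/side14.png

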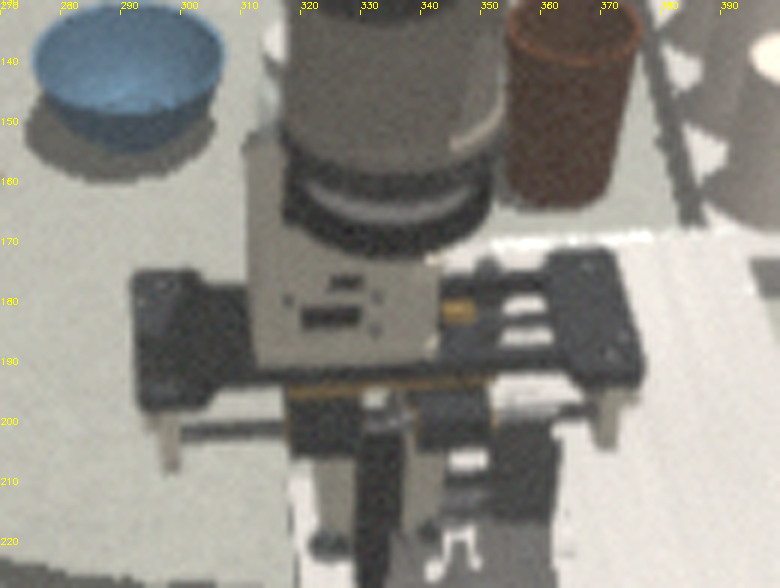

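```bash
python3 - <<'E'
import numpy as np
R=lambda a:np.array([[np.cos(a),-np.sin(a)],[np.sin(a),np.cos(a)]])
v=R(.05)@np.array([-35,-179.6])
pos=lambda f:(R(-f)@v-v)/10
for fs in (np.arange(1,9)*.055,.44+np.arange(1,9)*.06,.92+np.arange(1,9)*.08):
    b=pos(fs[0]-(fs[1]-fs[0]));
    print([ (round(f,3),*(pos(f)-b).round(2)) for f in fs])
print(pos(1.56))
E
```

```text
[(np.float64(0.055), np.float64(-0.99), np.float64(0.17)), (np.float64(0.11), np.float64(-1.97), np.float64(0.39)), (np.float64(0.165), np.float64(-2.94), np.float64(0.67)), (np.float64(0.22), np.float64(-3.89), np.float64(1.0)), (np.float64(0.275), np.float64(-4.82), np.float64(1.39)), (np.float64(0.33), np.float64(-5.73), np.float64(1.82)), (np.float64(0.385), np.float64(-6.61), np.float64(2.3)), (np.float64(0.44), np.float64(-7.47), np.float64(2.83))]
[(np.float64(0.5), np.float64(-0.9), np.float64(0.63)), (np.float64(0.56), np.float64(-1.76), np.float64(1.31)), (np.float64(0.62), np.float64(-2.57), np.float64(2.05)), (np.float64(0.68), np.float64(-3.34), np.float64(2.83)), (np.float64(0.74), np.float64(-4.07), np.float64(3.66)), (np.float64(0.8), np.float64(-4.74), np.float64(4.53)), (np.float64(0.86), np.float64(-5.36), np.float64(5.43)), (np.float64(0.92), np.float64(-5.92), np.float64(6.37))]
[(np.float64(1.0), np.float64(-0.66), np.float64(1.31)), (np.float64(1.08), np.float64(-1.21), np.float64(2.66)), (np.float64(1.16), np.float64(-1.66), np.float64(4.05)), (np.float64(1.24), np.float64(-1.99), np.float64(5.48)), (np.float64(1.32), np.float64(-2.21), np.float64(6.93)), (np.float64(1.4), np.float64(-2.31), np.float64(8.39)), (np.float64(1.48), np.float64(-2.29), np.float64(9.85)), (np.float64(1.56), np.float64(-2.16), np.float64(11.31))]
[-15.54147446  20.51478592]
```

Start with half the first segment, to check that the gate is free.

Request:
arm_command --targets '[{"x": -0.5, "y": 0.08, "z": 0, "roll": -0.03}, {"x": -1, "y": 0.17, "z": 0, "roll": -0.055}, {"x": -1.5, "y": 0.27, "z": 0, "roll": -0.08}, {"x": -2, "y": 0.39, "z": 0, "roll": -0.11}]'

```text
time: 18.63
tool_pos: [560.6, -61.6, 155.4]
tcp_rot: [3.14, 0.0, 1.51]
contact_force: [1.5, 1.3, 4.5]
grip_width: 15.4
```

Free. Continue.

Request:
arm_command --targets '[{"x": -0.95, "y": 0.28, "z": 0, "roll": -0.055}, {"x": -1.9, "y": 0.6, "z": 0, "roll": -0.11}, {"x": -2.85, "y": 1.0, "z": 0, "roll": -0.165}, {"x": -3.75, "y": 1.43, "z": 0, "roll": -0.22}, {"x": -4.63, "y": 1.91, "z": 0, "roll": -0.275}, {"x": -5.5, "y": 2.44, "z": 0, "roll": -0.33}]'

```text
time: 19.13
tool_pos: [505.4, -37.2, 155.3]
tcp_rot: [3.14, -0.0, 1.178]
contact_force: [1.9, 1.2, 4.9]
grip_width: 15.4
```

Request:
arm_command --targets '[{"x": -0.9, "y": 0.63, "z": 0, "roll": -0.06}, {"x": -1.76, "y": 1.31, "z": 0, "roll": -0.12}, {"x": -2.57, "y": 2.05, "z": 0, "roll": -0.18}, {"x": -3.34, "y": 2.83, "z": 0, "roll": -0.24}, {"x": -4.07, "y": 3.66, "z": 0, "roll": -0.3}, {"x": -4.74, "y": 4.53, "z": 0, "roll": -0.36}, {"x": -5.36, "y": 5.43, "z": 0, "roll": -0.42}, {"x": -5.92, "y": 6.37, "z": 0, "roll": -0.48}]'

```text
time: 19.8
tool_pos: [445.9, 26.3, 155.3]
tcp_rot: [3.14, -0.0, 0.698]
contact_force: [0.0, -1.3, 6.3]
grip_width: 15.0
```

Request:
arm_command --targets '[{"x": -0.66, "y": 1.31, "z": 0, "roll": -0.08}, {"x": -1.21, "y": 2.66, "z": 0, "roll": -0.16}, {"x": -1.66, "y": 4.05, "z": 0, "roll": -0.24}, {"x": -1.99, "y": 5.48, "z": 0, "roll": -0.32}, {"x": -2.21, "y": 6.93, "z": 0, "roll": -0.4}, {"x": -2.31, "y": 8.39, "z": 0, "roll": -0.48}, {"x": -2.29, "y": 9.85, "z": 0, "roll": -0.56}, {"x": -2.16, "y": 11.31, "z": 0, "roll": -0.64}]'

```text
time: 20.47
tool_pos: [423.1, 139.7, 155.3]
tcp_rot: [3.141, 0.002, 0.058]
contact_force: [-4.1, -3.2, 10.2]
grip_width: 15.2
```

Request:
arm_command --targets '[{"x": 0, "y": 0, "z": 0, "roll": 0}, {"x": 0, "y": 0, "z": 0, "roll": 0}, {"x": 0, "y": 0, "z": 0, "roll": 0}, {"x": 0, "y": 0, "z": 0, "roll": 0}]'

```text
time: 20.8
tool_pos: [423.1, 139.3, 155.3]
tcp_rot: [3.141, 0.002, 0.062]
contact_force: [-7.1, -2.0, 12.3]
grip_width: 15.4
```

```bash
python3 look.py 15 side,230,110,200,150,4 top,200,90,200,150,4; python3 - <<'E'
import cv2,pickle
d=pickle.load(open('c15.pkl','rb'))
cv2.imwrite('pics/fs15.png',d['side']['img']);cv2.imwrite('pics/ft15.png',d['top']['img'])
E
```

```text
20.9 [423.  139.2 155.3] [3.141e+00 2.000e-03 6.200e-02] [-6.2 -0.2 12.1] 15.575338978586286
```

View pics/side15.png

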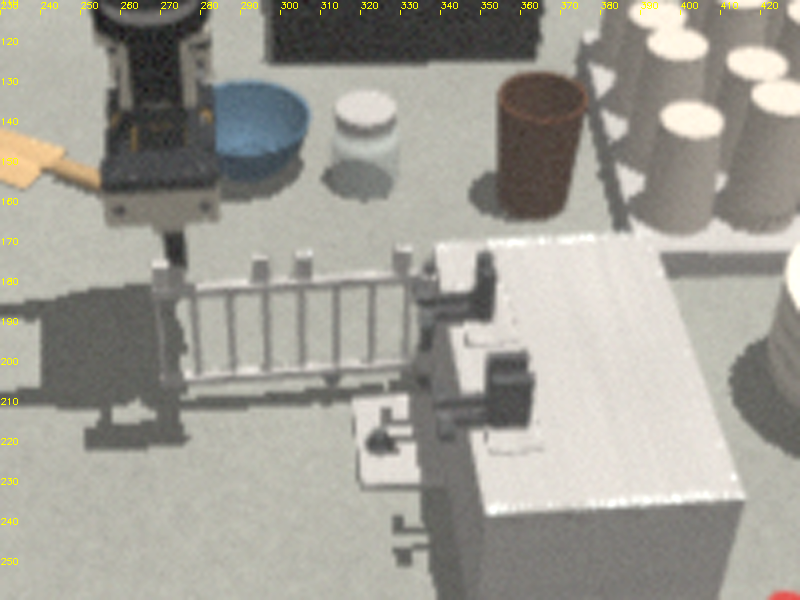

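View pics/fs15.png

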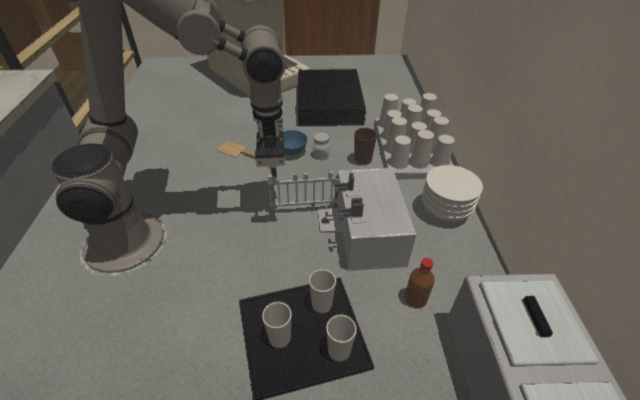

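View pics/ft15.png

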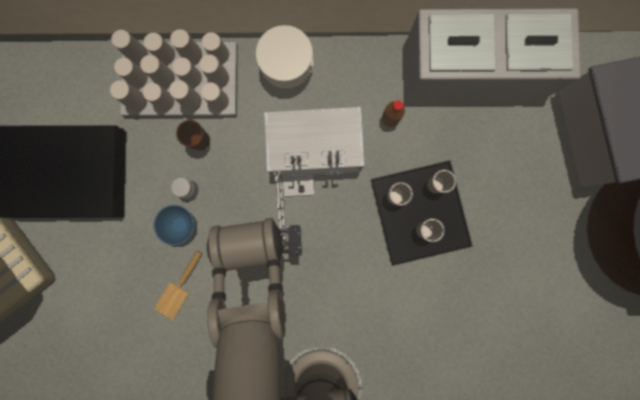

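Request:
arm_command --targets '[{"x": -0.1, "y": 0.05, "z": 0, "roll": 0}, {"x": -0.2, "y": 0.1, "z": 0, "roll": 0}, {"x": -0.2, "y": 0.1, "z": 0, "roll": 0}, {"x": -0.2, "y": 0.1, "z": 0, "roll": 0}]'

```text
time: 21.23
tool_pos: [423.1, 140.0, 155.3]
tcp_rot: [3.141, -0.002, 0.062]
contact_force: [0.5, -3.8, 6.5]
grip_width: 15.6
```

```bash
python3 look.py 16 side,240,140,160,120,5 top,260,150,60,90,6; python3 - <<'E'
from h import *
d=pickle.load(open('c15.pkl','rb'))
a=atz(d['side'],(270.0,176.5),128);b=atz(d['side'],(330.2,172),128);print(a,b)
v=a-b;print('gate angle vs rack', np.arctan2(v[1],v[0])-np.pi/2-0.05)
for u in([283,227],[280,175]):print(atz(d['top'],u,128))
E
```

```text
21.33 [423.1 140.  155.3] [ 3.141e+00 -2.000e-03  6.200e-02] [ 1.2 -2.7  7. ] 15.124100505500902
[415.87099888 117.80239099 128.        ] [588.06521233 133.60378201 128.        ]
gate angle vs rack -4.670880328664776
[460.61983963  98.71617645 128.        ]
[600.09885828 107.30004588 128.        ]
```

View pics/side16.png

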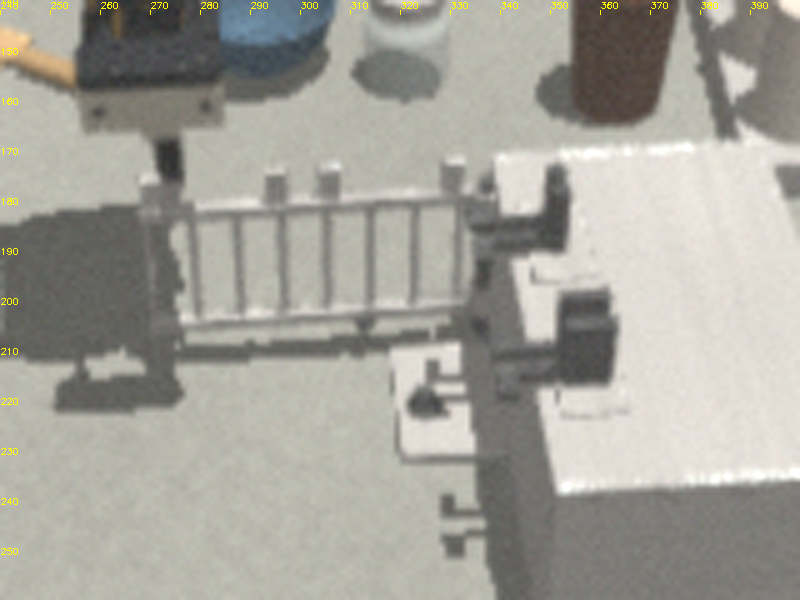

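View pics/top16.png

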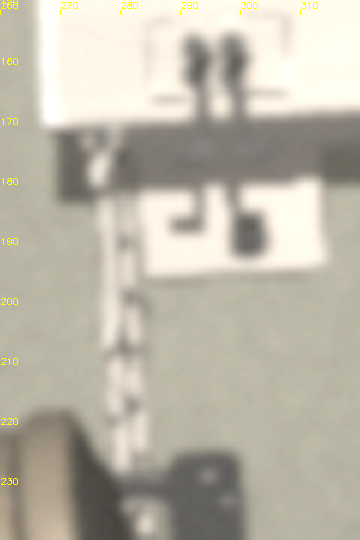

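```bash
python3 look.py 17 top,280,140,75,66,9
```

```text
21.38 [423.1 140.  155.3] [ 3.141e+00 -2.000e-03  6.200e-02] [ 0.5 -2.6  7.4] 15.380696368765943
```

View pics/top17.png

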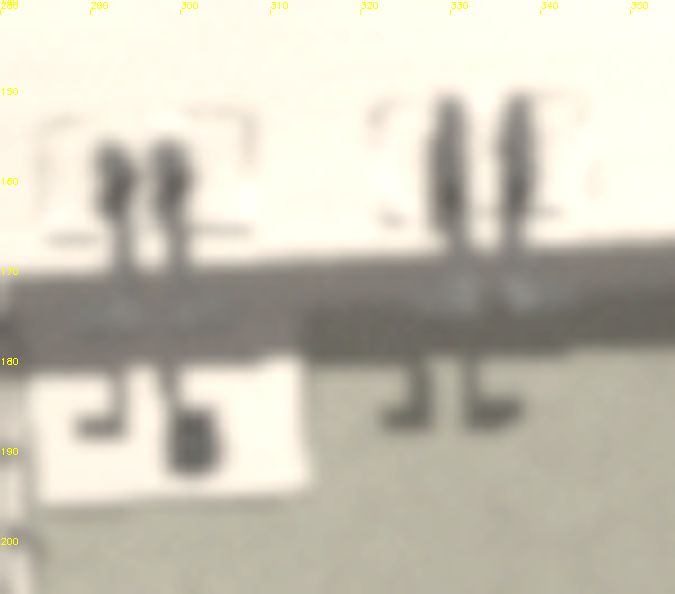

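Rods are about 6.1 px apart (16 mm) and blades about 7.7 px (20 mm), so both catches are fully squeezed. Handing in.

```bash
python3 -c "
from plant import bot
print(bot.close_job())"
```

```text
the job is handed in; nothing more can be done
None
```

I finished the job and handed it in at about 21.4 s, with the gripper still holding the gate open.

- **Tumbler:** It stands upright in the free half of the tray. In the side view its rim lies within about half a pixel of where it was set down.
- **Catches:** I squeezed the round-jawed catch first and the flat-jawed one second. The last top view shows the rods about 16 mm apart and the blades about 20 mm apart, which is fully in.
- **Gate:** It passed the detent and is held by the handle at about 1.53 rad (camera) to 1.56 rad (arm position). The gripper reads 15.4 mm on the 16 mm rod, and the wrist feels about 3 N from the gate's spring.

- **Disagreements:**
  - The two cameras differed by 2 to 5 mm in y on the rack, tumbler and handle, so I used values between them. The arm pose agreed better with the side camera.
  - The gripper read 25.7 and 26.6 mm on the squeezed catches, against 28 mm nominal.
  - Some upward wrist force, about 3 to 12 N, showed whenever the gripper was clamped. It was 7 N at the end. I took it as an effect of gripping.
- **Bystanders:** In the pictures they stand where they were, and no check failed.

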